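# Raise and clamp the heating head of a cheese melter

## Robot

A 6-joint arm with a two-finger parallel gripper is mounted at the origin on the work surface. World frame = base frame: x ahead of the robot, y to its left, z up, the work surface at z = 0. Lengths are in mm, angles in rad, forces in N, time in s.
With the tool pointing down it reaches from about 400 to 925 mm from the base axis. Payload 12.5 kg.
Tool frame: the origin (TCP) lies between the finger pads; the fingertips stand 14 mm ahead of it and the grasp point (between the pads) lies 5 mm behind it; x points along the fingers, y is the direction in which the jaws open and shut, and the axes are right-handed (so a half turn about x gives the same grasp; the last joint's range is limited). The gripper opens to 95 mm and grips with 3 to 60 N. Pads are 20 mm wide; open, the fingers measure 119 mm over their backs; the gripper's body (75 mm by 180 mm) begins 59 mm behind the grasp point.
Start: joints at [-1.274, 0.491, 1.559, -0, 1.092, -0.106], TCP at [245.021, -574.987, 228.661] pointing down, gripper open.
Joint ranges: [-3.1, 3.1], [-0.84, 2.19], [0.05, 2.79], [-1.13, 4.28], [0.06, 2.93], [-2.69, 2.69]. Speed limits (rad/s): [2.22, 2.22, 2.79, 3.14, 3.14, 3.14].

## Interface

Orientations are given as [roll, pitch, yaw] about the fixed x, y, z axes, in that order (R = Rz(yaw) Ry(pitch) Rx(roll)).
In Python, from cell import env, cams gives the robot as it stands.
- The arm moves only by the tool carry_out, never from a script. Its arguments are lists of equal length, an entry for each row: "grip": the closure, from -1 (fully open) to 1 (shut); "linear": the shift along the tool's x, y, z scaled (see below), a list of three; "turn": the turn about the tool's x scaled (see below). In form: {"grip": [grip, ...], "linear": [[tx, ty, tz], ...], "turn": [turn, ...]}. A call has 1 to 5 rows; each row shifts and turns the commanded pose from where the row before left it, along the tool's axes as they then stand; what a row does not reach is not made up. The controller multiplies each number of a shift by 0.5 m and each number of a turn by 180 degrees. A row lasts 1/10 s, in which the tool goes at most 50 mm and 8.59 degrees, less where a joint would pass 70% of its speed; a pose out of reach is approached as far as the arm can. A call with a number of a shift or a turn outside -1 to 1 is refused whole. A call with a gripper value outside its range is refused whole. The fingers move at their own pace and stop on an object; the grip force is fixed at half the most. Time passes only in rows, so rows that do not move let the fingers close. It gives the time, the measured TCP pose, the force and the opening at its end, in the units of the state.
- env.state(): the state, without advancing time (a new reading comes with each control period).
- cams.read_camera(name): name is "scene" or "top"; returns the picture (480x640x3 uint8, blue, green, red); there is no depth.
- cams.camera_info(name): a dict with "fx", "fy", "cx", "cy" (pixels), "view" (4x4, takes a point from world to camera coordinates). Camera axes: x right, y down, z forward; pixel columns grow to the right and rows downward; lengths in mm; the calibration is good to about 2 mm. A picture is of the moment at which its call begins. camera_info takes no time and is no camera call.
- env.job_done(): hands the job in, once; it reports no verdict.
The state is a dict: "t": time; "joints": joint angles; "qvel": joint speeds; "tau": joint torques, N m; "eef_pos": TCP position; "tcp_rot": TCP orientation; "ft_force": force on the tool from outside, world axes, zero at the start; "moment": the same for the moment, N m; "opening": opening from 0.0 (shut) to 1.0 (fully open).
Only numpy, scipy, OpenCV 4.12 (cv2) and the standard library are available. Lean on these libraries where they do the work, as an engineer would, in place of code of your own. Each camera call takes 0.05 s, during which the arm holds its last target. There are 200 camera calls.

## Task

Take the cheese melter's heating head by its brown handle and raise it, with the yellow clamp lever still open, until the top edge of its sleeve just meets the lower edge of the red tape on the column. Holding it steady there, squeeze the lever fully closed against the handle, and finish still gripping handle and lever together with the head at the mark, ready for a fresh half wheel to be put in. Never let the head drop, and leave the other things on the table where they stand.

Things in the scene. Friction and masses are not known exactly. Their poses are not given: they have to be found in the camera images.
- grip (a point): Grip point on the heating head, mid-height of handle and lever, 180 mm above the table at rest. Axes (the machine's): z up, +y to the column and hood, +x from the lever's side to the handle's. The column's axis is 78 mm away in +y (clear 68 mm); below the point nothing is above 100 mm. Reach it from above, gripper closing along this x. Moves with the head, not with the lever.
- handle: Brown wooden bar fixed to the head's sleeve: 12 mm thick (x), 92 mm long (y), 24 mm high (z). Origin: centre of its root end; it runs 92 mm to -y. In point grip's axes it fills x +4 to +16 mm, y +61 to -31 mm. It goes only up and down with the head and does not give sideways.
- paddle: Yellow lever paddle 10 x 80 x 24 mm, on the handle's -x side. Origin: the upright pivot, 3 mm to -x and 48 mm to +y of point grip; the paddle runs 80 mm along its own -y, own x -8 to +2 mm. Closed, it lies along the handle with a 5 mm gap: the pair is 27 mm thick, middle at x +2.5 mm of point grip. Open 0.4 rad, the pair is about 51 mm wide at a 19 mm wide pad, middle at x -9 mm.
- lever (a joint): Clamp lever angle, rad: 0 closed along the handle (stop), 0.42 fully open, 0.36 to 0.42 at the start; stays where left. At the grip point it resists 14 N; 20 to 25 N closes it, and its cam then clamps the sleeve. A grip of 8 to 10 N carries the head without closing it. Only the paddle gives, so the grip's middle shifts about 12 mm to +x as it closes: let the gripper follow.
- head (a joint): Height of the heating head above its lower stop, m: 0 at the start, 0.125 at most. Sleeve, hood, handle and lever, about 0.5 kg together, slide on the column; with the lever open the head falls back if let go.
- sleeve_top (a point): Middle of the top edge of the aluminium sleeve (36 mm square, 60 mm high) that slides on the column; on the column's axis, z up, 30 mm above point grip's height. 210 mm above the table at the start.
- mark: Red tape, 8 mm high, stuck round the square steel column. Origin: on the column's axis at the tape's LOWER edge, which the top edge of the sleeve has to meet; 255 to 310 mm above the table.
- melter: Cheese melter, fixed: base plate 200 (x) by 400 mm (y), square 20 mm steel column 353 mm tall, half cheese wheel cut face up on the +y side, 146 mm high, below the head's hood (110 by 240 mm). Origin: the column's foot, on the table. Axes as point grip.
- mustard: Closed jar of mustard, 64 mm across, 85 mm tall, origin under its centre; stands on the table beyond the handle's end.
- honey: Closed jar of honey, 68 mm across, 95 mm tall, origin under its centre.
- jam: Closed jar of jam, 66 mm across, 90 mm tall, origin under its centre.
- oil: Green glass bottle, 60 mm across, 200 mm tall, origin under its centre.

How it is judged (in metres and radians):
On the way, in this order (a step that is already met when the one before it is completed fails the run):
1. the head is held at the mark (sleeve top within 6 mm of the tape's lower edge) with the lever still open (z of sleeve_top in the frame of mark between -0.006 and 0.006 m and value of joint lever above 0.25 rad and contact force between the fingers and handle above 1 N), for 0.3 s.
2. the lever is fully closed with the head still at the mark, handle and lever in the grip (z of sleeve_top in the frame of mark between -0.006 and 0.006 m and value of joint lever below 0.03 rad and contact force between the fingers and handle above 2 N and contact force between the fingers and paddle above 2 N), for 0.3 s.
At the end, for the whole second after the job is handed in: The sleeve's top edge is within 6 mm of the tape's lower edge and still, the lever is closed (under 0.03 rad), and the fingers still press on both the handle and the lever's paddle with more than 2 N each (all of step 2 and velocity of joint head between -0.01 and 0.01 m/s); the arm keeps its last pose, push and grip.
It fails at once if the head is let drop (falls faster than 0.25 m/s) (velocity of joint head below -0.25 m/s).
It fails at once if the lever is closed while the head is away from the mark (more than 12 mm) (value of joint lever below 0.12 rad and (z of sleeve_top in the frame of mark below -0.012 m or z of sleeve_top in the frame of mark above 0.012 m)).
It fails at once if something else on the table is pushed away (more than 30 mm) or knocked over (distance of any of mustard, honey, jam, oil from where it was at the start of the episode above 0.03 m or angle between any of mustard, honey, jam, oil's own z axis and vertical above 0.5 rad).
It also fails if it takes over 35 s, if anything falls off the work surface, if the arm or the gripper's body presses on something with over 40 N, if the wrist force passes 120 N, or if a joint passes its speed limit or range.

## Working session

There is one attempt and no reset: what is moved stays moved. The work goes in short steps, Python scripts to look and compute and a tool call to move; the robot and the scene stay as the last step left them, time stands still between calls to the robot, and variables do not carry over. Pictures are saved under pics/ and viewed, about 8 in all and at most 12, crops included, and the job is handed in when it is done.

Besides the shell and the picture viewer there is one more tool, called after ">>>" as a command line: name --pt "numbers of a row" for each row, then --argument value for the rest. carry_out: Moves the arm, as the interface text tells. Shifts and turns lie within -1 to 1; 1 stands for 0.5 m of shift or 180 degrees of turn. Its arguments: {"type":"object","properties":{"grip":{"type":"array"},"linear":{"type":"array"},"turn":{"type":"array"}},"required":["grip","linear","turn"]}

```bash
mkdir -p pics; ls
python3 - <<'E'
from cell import env,cams
import cv2,numpy as np
for n in("scene","top"):
    cv2.imwrite(f"pics/{n}0.png",cams.read_camera(n)); i=cams.camera_info(n); print(n,i["fx"],i["fy"],i["cx"],i["cy"]); print(np.round(i["view"],4).tolist())
print(env.state())
E
```

```text
pics
scene 582.88889826674 582.88889826674 317.5614540883223 241.23210059843564
[[0.3684, 0.9296, -0.0107, -80.4809], [0.7697, -0.3114, -0.5573, -398.2654], [-0.5214, 0.1971, -0.8302, 1418.1101], [0.0, 0.0, 0.0, 1.0]]
top 550.3767198153552 550.3767198153552 318.06316569836025 236.83224910044754
[[-0.0173, -0.9998, 0.0042, -150.8859], [-0.9922, 0.0166, -0.1234, 595.7748], [0.1233, -0.0063, -0.9924, 1116.0718], [0.0, 0.0, 0.0, 1.0]]
{'t': 0.1, 'joints': array([-1.27359505e+00,  4.91512080e-01,  1.55938705e+00, -1.72795006e-05,
        1.09173480e+00, -1.05564020e-01]), 'qvel': array([-0.00030975, -0.00085319, -0.00079238, -0.00060913, -0.00044517,
       -0.00159438]), 'tau': array([ 2.34757594e-03, -6.13624191e+01, -2.58605164e+01,  6.93828310e-02,
        4.70069284e-02, -6.36017216e-05]), 'eef_pos': array([ 244.95374607, -574.77059683,  228.1127349 ]), 'tcp_rot': array([-1.66164303,  1.56975493,  1.88272289]), 'ft_force': array([-0.16989329, -0.38674153,  0.97239945]), 'moment': array([ 0.04649723, -0.01349879,  0.00316493]), 'opening': 1.000305577996973}
```

View pics/scene0.png

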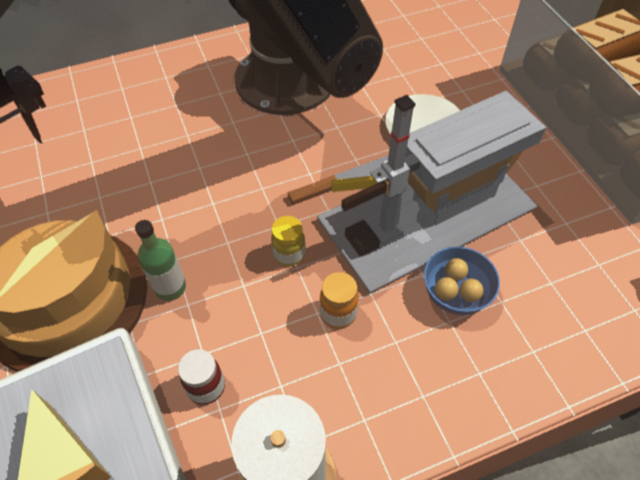

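View pics/top0.png

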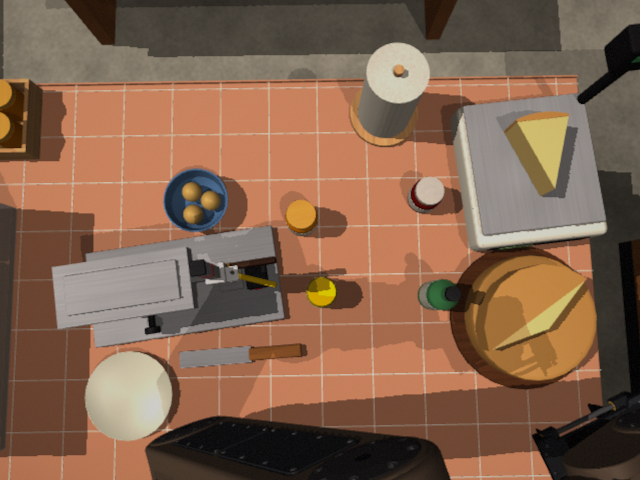

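The scene view shows the melter with its column top at about (403,103), the red tape at about (400,138) and the yellow lever at about (350,183). In the top view the handle is at about (250,262), the lever at about (255,280) and the mustard jar at (321,291). Next I'll zoom in.

Run:
```python
import cv2,numpy as np
a=cv2.imread("pics/scene0.png")[85:235,280:430]; b=cv2.imread("pics/top0.png")[225:325,180:300]
a=cv2.resize(a,(600,600),interpolation=cv2.INTER_CUBIC)
cv2.imwrite("pics/c1.png",a)
cv2.imwrite("pics/c2.png",cv2.resize(b,None,fx=6,fy=6,interpolation=cv2.INTER_CUBIC))
```

```text
(no output)
```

View pics/c1.png

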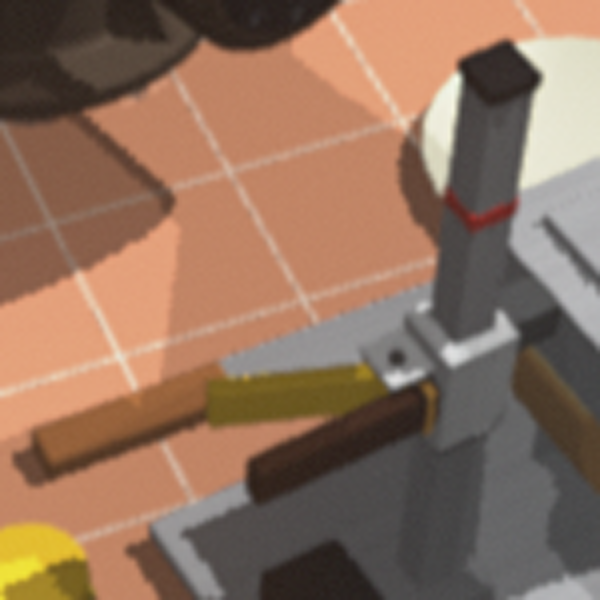

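View pics/c2.png

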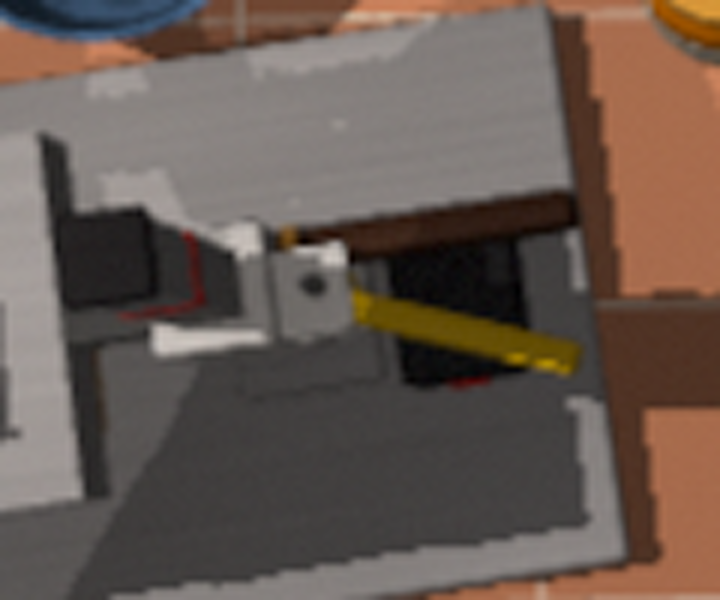

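The crops show the pivot pin at (379.3,174.3) in scene and (232.5,272.5) in top. The tape's lower front corner in scene is about (398.8,142), and the sleeve's top front corner is about (393,175.5).

```bash
cat > h.py <<'E'
import numpy as np,cv2
from cell import env,cams
I={n:cams.camera_info(n) for n in("scene","top")}
def K(i): return np.array([[i["fx"],0,i["cx"]],[0,i["fy"],i["cy"]],[0,0,1]])
def ray(n,p):
    V=np.array(I[n]["view"]);R=V[:3,:3];return -R.T@V[:3,3],R.T@np.linalg.inv(K(I[n]))@[*p,1]
def onz(n,p,z): c,d=ray(n,p);return c+d*(z-c[2])/d[2]
def tri(ps,pt):
    P=[K(I[n])@np.array(I[n]["view"])[:3] for n in("scene","top")]
    X=cv2.triangulatePoints(P[0],P[1],np.array(ps,float),np.array(pt,float))[:,0];return X[:3]/X[3]
def proj(n,X):
    q=K(I[n])@(np.array(I[n]["view"])@[*X,1])[:3];return q[:2]/q[2]
s=lambda x,y:(280+(x-1.5)/4,85+(y-1.5)/4)
t=lambda x,y:(180+(x-2.5)/6,225+(y-2.5)/6)
E
python3 - <<'E'
from h import *
np.set_printoptions(precision=1,suppress=True)
for n in I: print(n,ray(n,(0,0))[0])
print("pin",tri(s(397,357),t(315,285)))
print("tip of handle top +x?",onz("top",t(575,195),192),onz("top",t(290,240),192))
A,B,C=[onz("top",t(*p),12) for p in((548,8),(628,558),(0,88))]
print("plate",A,B,C,np.linalg.norm(A-B),np.arctan2(*(A-B)[[1,0]]),np.arctan2(A[0]-C[0],-(A-C)[1]))
print("cap top",[onz("scene",s(500,66),z) for z in(353,358)],[onz("top",t(105,260),z) for z in(353,358)])
# yellow & brown pixels
im=cv2.imread("pics/top0.png");h=cv2.cvtColor(im,cv2.COLOR_BGR2HSV)
m=cv2.inRange(h,(22,150,60),(32,255,255));m[:,285:]=0;m[:265]=0
ys,xs=np.where(m);print("yel",len(xs),cv2.minAreaRect(np.c_[xs,ys].astype(np.float32)))
E
```

```text
scene [1075.6 -328.7  954.6]
top [ 451.  -153.7 1181.7]
pin [512.7  -4.3 199.6]
tip of handle top +x? [538.4 -82.5 192. ] [526.3   3.  192. ]
plate [621.6 -60.4  12. ] [426.4 -87.1  12. ] [596. 135.  12.] 197.00284876536907 0.13601910188582683 0.1300087511730747
cap top [array([514.1,  25.4, 353. ]), array([518.8,  22.5, 358. ])] [array([509.8,  23.9, 353. ]), array([509.4,  22.8, 358. ])]
yel 212 ((257.0933532714844, 280.02490234375), (38.58498001098633, 6.05507230758667), 14.931416511535645)
```

```bash
cat >> h.py <<'E'
from scipy.spatial.transform import Rotation as Ro
yaw=0.133;xm=np.array([np.cos(yaw),np.sin(yaw),0]);ym=np.array([-xm[1],xm[0],0]);col=np.array([511.3,25.5,0]);grip=col-78*ym
def tool(goal,st):  # shift in tool axes (units of 0.5 m) to bring TCP to goal
    R=Ro.from_euler('xyz',st["tcp_rot"]).as_matrix();return R.T@(np.array(goal)-st["eef_pos"])/500,R
def zat(p,xy):  # height on vertical line xy best matching scene row of pixel p
    from scipy.optimize import brentq
    return brentq(lambda z:proj("scene",[*xy,z])[1]-p[1],50,400)
E
python3 - <<'E'
from h import *
np.set_printoptions(precision=4,suppress=True)
im=cv2.imread("pics/scene0.png")
f=(col+10*xm-10*ym)[:2]
print(im[132:148,396:402,:].tolist() and "")
r=im[128:150,390:412].astype(int);red=r[:,:,2]-(r[:,:,1]+r[:,:,0])//2
print(red)
g=cv2.cvtColor(im,cv2.COLOR_BGR2GRAY);print(g[165:185,385:402])
for z in(210,255,260,270,280,290,300): print(z,"col corner",proj("scene",[*f,z]),"left",proj("scene",[*(col-10*xm-10*ym)[:2],z]),"right",proj("scene",[*(col+10*xm+10*ym)[:2],z]))
print("sleeve corner",[proj("scene",[*(col+a*18*xm+b*18*ym)[:2],210]) for a,b in((-1,-1),(1,-1),(1,1))])
st=env.state();d,R=tool([*(grip-9*xm)[:2],300],st);print(R,d)
a=R[:2,1];print("tool y yaw",np.arctan2(a[1],a[0]),"want",yaw, "oil",onz("top",(440,295),150))
E
```

```text
[[14 12  8  6  4  6  5  5  4  5  6  4  3  3  4  4  2  3  4  8 12 13]
 [15 12  9  5  6  7  6  6  5  5  4  5  3  5  4  3  3  3  3  7 14 11]
 [15 14 11  6  6  6  3  6  5  6  4  3  4  3  4  3  4  3  3  8 13 11]
 [19 24 20  9  5  6  6  5  5  4  5  3  4  4  4  3  4  4  4  7 12 10]
 [23 36 41 21  9  5  5  5  4  4  3  4  4  3  4  4  3  3  4  5  7  5]
 [29 43 57 41 16  5  4  5  4  4  4  4  4  3  3  3  3  3  8 13  4  0]
 [38 47 62 55 30  9  5  5  5  3  3  4  4  4  3  6  5  7 24 33  8 -1]
 [38 46 55 59 42 19  8  5  4  3  3  3  3  6 14 25 20 27 47 44 10 -1]
 [33 30 43 55 52 36 20  8  4  3  2  6 14 28 46 56 51 58 55 31  6 -1]
 [27 16 23 44 51 49 38 25 16  7 11 24 42 64 79 75 70 68 46 20  2 -1]
 [24 11  9 24 43 52 56 56 55 36 45 58 76 75 76 71 67 53 27 10  1  0]
 [22  8  5 11 25 45 59 78 92 73 81 78 74 67 63 55 44 22  5  1 -1  0]
 [15  7  5  6 13 28 51 67 78 74 77 70 61 51 40 27 13  4 -1 -1 -2  0]
 [15  7  5  6  6 13 36 54 64 64 58 43 35 27 13  7  3  1 -1  0  0  0]
 [13  5  6  5  5  7 20 40 49 42 29 15  8  6  4  2  2  2  0 -1 -1 -1]
 [11  4  6  4  7  4  6 19 24 14  8  3  3  3  2  3  2  2  0  1  0 
[... 2029 characters left out ...]
95.6169 149.8906] left [388.7665 141.9198] right [406.0165 145.3031]
270 col corner [396.2503 145.5582] left [389.3324 137.562 ] right [406.7392 140.9544]
280 col corner [396.8953 141.1473] left [389.9085 133.1262] right [407.4748 136.5273]
290 col corner [397.552  136.6558] left [390.495  128.6101] right [408.2239 132.0198]
300 col corner [398.2208 132.0814] left [391.0922 124.0116] right [408.9867 127.4296]
sleeve corner [array([379.5196, 161.2803]), array([391.2302, 175.4555]), array([409.2323, 167.2843])]
[[-0.0003  0.392  -0.92  ]
 [ 0.001  -0.92   -0.392 ]
 [-1.     -0.001  -0.0001]] [-0.1429 -0.7503 -0.9017]
tool y yaw -1.1680230077159361 want 0.133 oil [ 465.9257 -385.9201  150.    ]
```

>>> carry_out --grip '[-1, -1, -1, -1, -1]' --pt "-0.03 0 0" --pt "-0.03 0 0" --pt "-0.03 0 0" --pt "-0.03 0 0" --pt "-0.023 0 0" --turn '[-0.0414, -0.0414, -0.0414, -0.0414, -0.0414]'

```text
t: 0.6
eef_pos: [245.0, -574.9, 300.8]
tcp_rot: [0.558, 1.571, -1.525]
ft_force: [-0.2, -0.8, -1.0]
opening: 1.002
```

>>> carry_out --grip '[-1, -1, -1, -1, -1]' --pt "0 0 0" --pt "0 0 0" --pt "0 0 0" --pt "0 0 0" --pt "0 0 0" --turn '[-0.0414, -0.0414, -0.0414, -0.0414, -0.0414]'

```text
t: 1.1
eef_pos: [245.0, -574.8, 299.8]
tcp_rot: [-2.988, 1.57, 1.862]
ft_force: [0.0, -0.0, -0.5]
opening: 1.002
```

Run:
```python
from h import *
np.set_printoptions(precision=4,suppress=True)
st=env.state();d,R=tool([*(grip-9*xm)[:2],300],st);print(st["t"],st["eef_pos"],st["joints"]);print(R,d,np.arctan2(R[1,1],R[0,1]))
```

```text
1.1 [ 244.9682 -574.8492  299.7792] [-1.2736  0.4321  1.4632  0.      1.247  -1.4116]
[[-0.0002  0.9905  0.1375]
 [ 0.0007  0.1375 -0.9905]
 [-1.     -0.0001 -0.0007]] [ 0.0002  0.6739 -0.9601] 0.1379433407495291
```

>>> carry_out --grip '[-1, -1, -1, -1, -1]' --pt "0 0.045 -0.064" --pt "0 0.045 -0.064" --pt "0 0.045 -0.064" --pt "0 0.045 -0.064" --pt "0 0.045 -0.064" --turn '[0, 0, 0, 0, 0]'

```text
t: 1.6
eef_pos: [335.8, -400.0, 299.9]
tcp_rot: [-2.674, 1.57, 2.171]
ft_force: [1.5, 0.1, 0.1]
opening: 0.998
```

>>> carry_out --grip '[-1, -1, -1, -1, -1]' --pt "0 0.045 -0.064" --pt "0 0.045 -0.064" --pt "0 0.045 -0.064" --pt "0 0.045 -0.064" --pt "0 0.045 -0.064" --turn '[0, 0, 0, 0, 0]'

```text
t: 2.1
eef_pos: [426.1, -226.5, 300.0]
tcp_rot: [-2.05, 1.571, 2.795]
ft_force: [0.1, -0.6, -0.9]
opening: 1.001
```

>>> carry_out --grip '[-1, -1, -1, -1, -1]' --pt "0 0.045 -0.064" --pt "0 0.045 -0.064" --pt "0 0.045 -0.064" --pt "0 0.045 -0.054" --pt "0 0.04 -0.04" --turn '[0, 0, 0, 0, 0]'

```text
t: 2.6
eef_pos: [516.3, -69.8, 300.0]
tcp_rot: [-2.114, 1.571, 2.732]
ft_force: [-0.2, -0.6, 0.4]
opening: 1.002
```

Run:
```python
from h import *
np.set_printoptions(precision=4,suppress=True)
cv2.imwrite("pics/s1.png",cv2.resize(cams.read_camera("scene")[60:260,260:460],(800,600)))
st=env.state();d,R=tool([*(grip-9*xm)[:2],175],st);print(st["t"],st["eef_pos"],st["joints"]);print(d,np.arctan2(R[1,1],R[0,1]),st["ft_force"])
```

```text
2.65 [518.123  -67.9179 299.8821] [-0.2573  0.2741  1.7081  0.0011  1.1592 -0.3921]
[ 0.2498 -0.0069 -0.0308] 0.13429722360891683 [-0.612   2.2667 -1.1087]
```

View pics/s1.png

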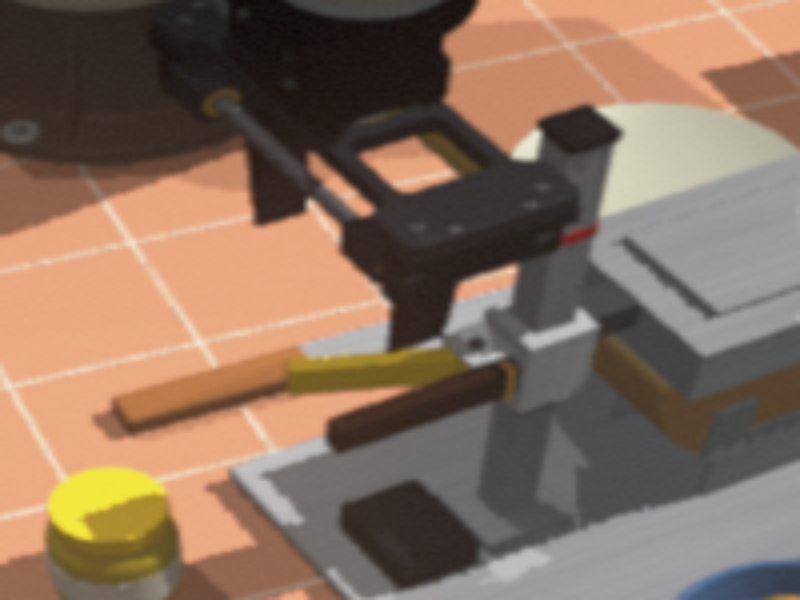

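The picture shows the open gripper above the handle and lever, on the -y side of the column. The paths down on both sides of the pair are clear, so I'll go down.

>>> carry_out --grip '[-1, -1, -1, -1, -1]' --pt "0 -0.004 -0.016" --pt "0 -0.003 -0.015" --pt "0.05 0 0" --pt "0.06 0 0" --pt "0.05 0 0" --turn '[0, 0, 0, 0, 0]'

```text
t: 3.15
eef_pos: [509.3, -57.2, 219.2]
tcp_rot: [-0.706, 1.571, -2.145]
ft_force: [0.4, -0.8, 0.7]
opening: 1.001
```

>>> carry_out --grip '[-1, -1, -1, -0.3, -0.1]' --pt "0.045 0 0" --pt "0.03 0 0" --pt "0.015 0 0" --pt "0 0 0" --pt "0 0 0" --turn '[0, 0, 0, 0, 0]'

```text
t: 3.65
eef_pos: [510.4, -57.1, 175.8]
tcp_rot: [1.086, 1.57, -0.353]
ft_force: [0.7, 0.4, 0.7]
opening: 0.88
```

Run:
```python
from h import *
np.set_printoptions(precision=4,suppress=True)
st=env.state();d,R=tool([*(grip-9*xm)[:2],175],st);print(st["t"],st["eef_pos"],d*500,st["ft_force"]@np.c_[xm,ym],st["ft_force"],st["opening"]*95)
```

```text
3.65 [510.3963 -57.1156 175.8086] [ 0.8092  2.8476 -3.7688] [0.7454 0.2779] [0.7019 0.3743 0.7048] 83.62513042290495
```

>>> carry_out --grip '[-0.12, -0.12, -0.12, -0.12, -0.12]' --pt "0 0.003 -0.003" --pt "0 0.003 -0.003" --pt "0 0 -0.001" --pt "0 0 0" --pt "0 0 0" --turn '[0, 0, 0, 0, 0]'

```text
t: 4.15
eef_pos: [512.8, -52.9, 175.2]
tcp_rot: [0.377, 1.571, -1.061]
ft_force: [-0.8, 0.2, 1.2]
opening: 0.563
```

>>> carry_out --grip '[-0.12, -0.12]' --pt "0 0 0" --pt "0 0 0" --turn '[0, 0]'

```text
t: 4.35
eef_pos: [512.7, -53.0, 175.1]
tcp_rot: [-1.726, 1.57, 3.119]
ft_force: [-1.5, 0.1, 0.6]
opening: 0.562
```

```bash
cat > st.py <<'E'
from h import *
np.set_printoptions(precision=3,suppress=True)
st=env.state();d,R=tool([*(grip-9*xm)[:2],175],st);p=-d*500
print("t",round(st["t"],2),"tool-frame offset from grip-9 (mm)",p,"z",st["eef_pos"][2],"F xm,ym",st["ft_force"]@np.c_[xm,ym],"Fz",st["ft_force"][2],"w",st["opening"]*95,"mom",st["moment"])
E
python3 st.py
```

```text
t 4.35 tool-frame offset from grip-9 (mm) [-0.09  -0.06  -0.025] z 175.08966951793468 F xm,ym [-1.446  0.281] Fz 0.6102062426325915 w 53.38932812427016 mom [ 0.05   0.187 -0.077]
```

>>> carry_out --grip '[-0.09, -0.09, -0.06, -0.06, -0.06]' --pt "0 0 0" --pt "0 0 0" --pt "0 0 0" --pt "0 0 0" --pt "0 0 0" --turn '[0, 0, 0, 0, 0]'

```text
t: 4.85
eef_pos: [511.6, -53.1, 174.8]
tcp_rot: [-1.7, 1.568, -3.138]
ft_force: [-7.6, -2.2, 2.3]
opening: 0.527
```

```bash
python3 st.py
```

```text
t 4.85 tool-frame offset from grip-9 (mm) [ 0.17  -1.126 -0.103] z 174.83333474671295 F xm,ym [-7.829 -1.188] Fz 2.3480548650027195 w 50.06907164018968 mom [-0.392  1.347 -0.028]
```

>>> carry_out --grip '[-0.06, -0.06, -0.06]' --pt "0 -0.002 0" --pt "0 -0.001 0" --pt "0 0 0" --turn '[0, 0, 0]'

```text
t: 5.15
eef_pos: [511.6, -53.2, 174.9]
tcp_rot: [1.507, 1.571, 0.069]
ft_force: [1.2, 0.3, -5.4]
opening: 0.53
```

```bash
python3 st.py
```

```text
t 5.15 tool-frame offset from grip-9 (mm) [ 0.07  -1.177 -0.005] z 174.92943834122366 F xm,ym [1.206 0.182] Fz -5.366862160189914 w 50.306036226233935 mom [ 0.026 -0.068 -0.019]
```

>>> carry_out --grip '[-0.03, -0.03, -0.03, -0.03]' --pt "0 0.001 0" --pt "0 0 0" --pt "0 0 0" --pt "0 0 0" --turn '[0, 0, 0, 0]'

```text
t: 5.55
eef_pos: [512.2, -53.1, 175.1]
tcp_rot: [1.286, 1.57, -0.152]
ft_force: [3.5, 1.5, -6.0]
opening: 0.518
```

```bash
python3 st.py
```

```text
t 5.55 tool-frame offset from grip-9 (mm) [-0.129 -0.542  0.037] z 175.12877448938136 F xm,ym [3.628 1.03 ] Fz -5.981887716115255 w 49.24569641807953 mom [ 0.182 -0.544  0.005]
```

>>> carry_out --grip '[0, 0, 0, 0, 0]' --pt "0 0.002 0" --pt "0 0 0" --pt "-0.003 0 0" --pt "-0.004 0 0" --pt "-0.005 0 0" --turn '[0, 0, 0, 0, 0]'

```text
t: 6.05
eef_pos: [512.9, -53.0, 181.3]
tcp_rot: [0.467, 1.571, -0.971]
ft_force: [3.2, -0.1, -7.1]
opening: 0.504
```

Run:
```python
from h import *
exec(open("st.py").read())
cv2.imwrite("pics/s2.png",cv2.resize(cams.read_camera("scene")[110:230,320:440],(600,600),interpolation=cv2.INTER_CUBIC))
exec(open("st.py").read())
```

```text
t 6.05 tool-frame offset from grip-9 (mm) [-6.308  0.154  0.032] z 181.30805049314165 F xm,ym [ 3.185 -0.501] Fz -7.087061613863901 w 47.915688114662274 mom [ 0.052 -0.449  0.2  ]
t 6.1 tool-frame offset from grip-9 (mm) [-6.685  0.201  0.012] z 181.6852657884433 F xm,ym [ 3.588 -0.226] Fz -4.362441373478118 w 47.719182223834665 mom [ 0.043 -0.366  0.173]
```

View pics/s2.png

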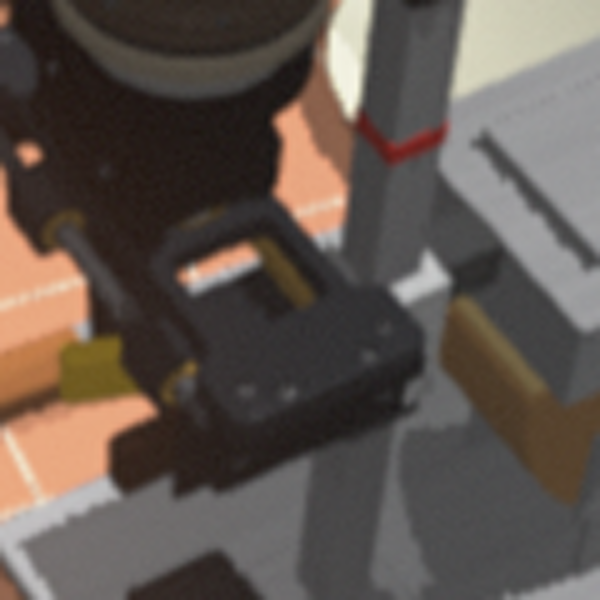

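The picture shows the head following the lift: the sleeve corner is up about 3.5 px at (408,164) in full-image pixels. The tape's lower corner is at about (399,142). I'll keep lifting.

>>> carry_out --grip '[0, 0, 0, 0, 0]' --pt "-0.008 0 0" --pt "-0.012 0 0" --pt "-0.014 0 0" --pt "-0.014 0 0" --pt "-0.014 0 0" --turn '[0, 0, 0, 0, 0]'

```text
t: 6.6
eef_pos: [512.9, -53.0, 212.9]
tcp_rot: [0.986, 1.57, -0.452]
ft_force: [5.5, -0.1, -8.0]
opening: 0.503
```

>>> carry_out --grip '[0, 0, 0, 0, 0]' --pt "-0.014 0 0" --pt "-0.013 0 0" --pt "-0.01 0 0" --pt "-0.006 0 0" --pt "-0.003 0 0" --turn '[0, 0, 0, 0, 0]'

```text
t: 7.1
eef_pos: [512.9, -53.0, 235.4]
tcp_rot: [1.011, 1.57, -0.428]
ft_force: [4.5, -0.2, -6.4]
opening: 0.503
```

Run:
```python
from h import *
exec(open("st.py").read())
im=cams.read_camera("scene");cv2.imwrite("pics/s3full.png",im)
cv2.imwrite("pics/s3.png",cv2.resize(im[100:200,340:440],(600,600),interpolation=cv2.INTER_CUBIC))
exec(open("st.py").read())
```

```text
t 7.1 tool-frame offset from grip-9 (mm) [-60.427   0.195   0.025] z 235.42729736100293 F xm,ym [ 4.393 -0.803] Fz -6.439845937063328 w 47.765636851571365 mom [-0.027 -0.631  0.127]
t 7.15 tool-frame offset from grip-9 (mm) [-60.475   0.207   0.025] z 235.4746949576919 F xm,ym [ 4.105 -1.189] Fz -4.282684134709295 w 47.47674971869207 mom [-0.035 -0.584  0.153]
```

View pics/s3.png

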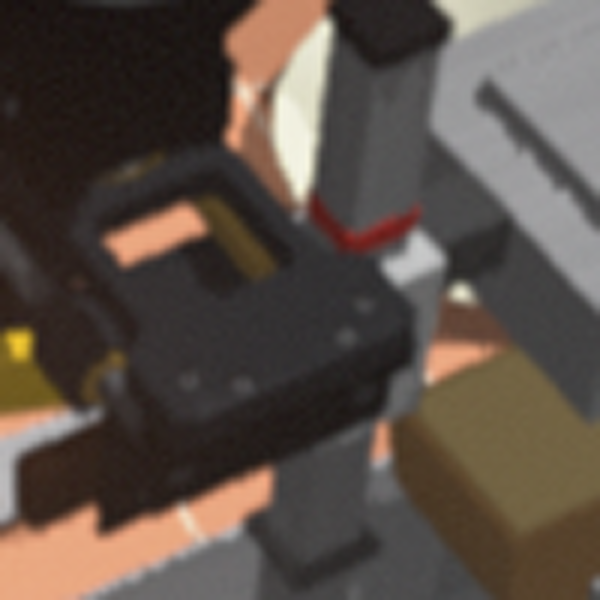

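The picture shows the sleeve's right top corner at about (413.8,143) and the tape's lower right end at about (409,137). I'll measure the head's rise from the images.

Run:
```python
from h import *
np.set_printoptions(precision=1,suppress=True,linewidth=200)
a=cv2.imread("pics/scene0.png",0);b=cv2.imread("pics/s3full.png",0)
print(a[158:176,402:414]);print(b[132:156,404:418])
for z in (210,262,266,270,274): print(z,proj("scene",[*(col+18*xm+18*ym)[:2],z]),proj("scene",[*(col+18*xm-18*ym)[:2],z]))
```

```text
[[ 82  84  83  83  86  85  88  87  86  86  86  86]
 [ 82  81  82  85  87  86  84  85  86  87  86  86]
 [ 82  79  84  85  86  87  87  88  89  85  86  87]
 [ 83  83  87  90  87  85  84  87  84  85  86  87]
 [ 82  92 122 118  96  87  86  86  86  86  87  87]
 [ 81 106 157 165 124  92  85  85  86  86  86  81]
 [ 80 107 168 191 157 108  87  82  79  79  76  66]
 [ 82 114 171 192 178 135  94  77  67  62  56  53]
 [ 92 128 175 189 187 163 115  75  55  52  52  50]
 [130 154 180 190 191 179 145  96  59  50  48  50]
 [170 179 186 189 189 181 162 118  69  51  50  49]
 [185 186 186 185 176 162 141 106  65  49  50  47]
 [185 180 174 160 146 123 107  83  57  50  51  53]
 [172 161 144 124 108 101  94  75  56  56  66  67]
 [140 120 109 103 100  97  91  71  60  68  78  81]
 [105  97  98 100  99 100  91  72  66  73  78  83]
 [ 97  93  99 100  99  99  93  70  66  66  74  80]
 [ 99  96  99 100  98  98  89  69  62  65  69  75]]
[[ 84  84  81  83  82  79  76  74  74  74  74  74  74  75]
 [ 84  82  83  83  81  79  73  73  73  74  75  75  73  71]
 [ 84  84  83  80  77  78  78  73  74  75  75  75  75  74]
 [ 8
[... 695 characters left out ...]
 72  66]
 [ 59  95 130 126 111 105 101 101  97  87  72 109 148 136]
 [ 51  61  81  93 100 102 102 101  98  84 100 161 211 198]
 [ 50  50  55  73  91 100 103 100  96  92 108 163 201 197]
 [ 50  50  49  55  74  92  99 101  96  88  87 104 122 134]
 [ 50  50  48  50  58  78  98 102  96  85  76  73  76  82]
 [ 52  52  48  46  54  78  97 101 100  84  75  76  74  76]
 [ 51  52  52  48  54  78  96 101 101  83  74  76  75  77]
 [ 52  51  47  43  53  81  98 101  98  82  76  75  76  77]
 [ 51  46  44  36  50  78  97  99  97  84  85  78  79  76]]
210 [409.2 167.3] [391.2 175.5]
262 [413.1 145.8] [394.3 154.1]
266 [413.4 144.1] [394.6 152.4]
270 [413.7 142.3] [394.8 150.7]
274 [414.1 140.6] [395.1 148.9]
```

>>> carry_out --grip '[0, 0, 0, 0]' --pt "-0.005 0 0" --pt "-0.005 0 0" --pt "-0.003 0 0" --pt "0 0 0" --turn '[0, 0, 0, 0]'

```text
t: 7.55
eef_pos: [512.9, -53.0, 241.8]
tcp_rot: [0.816, 1.571, -0.622]
ft_force: [3.8, -0.0, -4.3]
opening: 0.504
```

Run:
```python
from h import *
exec(open("st.py").read())
im=cams.read_camera("scene");cv2.imwrite("pics/s4full.png",im)
cv2.imwrite("pics/s4.png",cv2.resize(im[110:170,370:430],(600,600),interpolation=cv2.INTER_CUBIC))
for f in("s3full","s4full"):
    r=cv2.imread(f"pics/{f}.png")[132:148,398:414].astype(int);print(r[:,:,2]-(r[:,:,1]+r[:,:,0])//2);print(r[:,:,1])
```

```text
t 7.55 tool-frame offset from grip-9 (mm) [-66.791   0.179   0.025] z 241.79079940363422 F xm,ym [ 3.814 -0.521] Fz -4.316411433049691 w 47.869061899211594 mom [-0.061 -0.659  0.157]
[[ 3  1  1  2  2  1  1 -1  1  1  1  3  1  1  1  1]
 [ 1  2  1  1 -1  0  1 -1  1  0  5 13  6  0  1  1]
 [ 3  1  1  0  0  0  0  3  2  5 22 41 16  2  0  0]
 [ 1  1  0  1  1  4 11 24 21 27 49 59 20  1  1  0]
 [ 0  2  1  3 12 29 47 59 56 64 67 45 12  0  1  2]
 [11  4  8 23 44 68 86 82 75 75 57 23  5  1  2  0]
 [46 30 40 60 81 82 84 79 73 54 27 11  2  0  1  1]
 [84 70 81 83 82 77 69 61 45 21  4  0  0  0  1  1]
 [79 76 83 78 65 57 41 27 13  3  0 -2 -1 -1  0  2]
 [51 60 59 49 37 26 11  4  1  0  1 -1  0 -1 -1  0]
 [16 21 22 13  7  5  1 -1 -1  0  0 -2 -1 -1 -1  0]
 [ 0  4  3 -1  0 -1 -1 -1 -1  0 -1 -1  0  0  0  0]
 [ 0  0  1  0  0 -1 -2  0 -1  1 -1 -1  0  0 -1  1]
 [ 1  2  2  0  0 -1  0 -2  0  0  0 -2  0 -1  0  0]
 [ 1  0  1  2  1  0  0 -2 -2 -1  0  0  1  2  0  0]
 [ 2  1  2  1  0  0 -2  0 -1  0  0 -1  0  1  0  2]]
[[ 65  74  82  85  83  82  84  85  81  83  82  78  77  74  75  74]
 [ 66  74  80  83  85  83  85  83
[... 2162 characters left out ...]
  36  80 147 184 169 125  83]
 [ 61  73  73  61  48  41  33  38  46  70 116 166 194 190 160 112]
 [ 54  55  55  48  37  38  60  83 101 131 165 186 198 197 185 150]
 [ 48  50  49  49  44  65 112 143 160 180 188 195 196 198 190 171]
 [ 51  48  50  50  48  81 144 182 190 194 193 193 190 184 171 154]
 [ 49  49  51  49  48  62 114 169 191 193 189 181 168 153 135 117]
 [ 51  49  51  50  50  47  74 125 164 174 167 151 128 115 105  99]
 [ 49  49  49  47  50  48  51  77 115 133 123 112 105 102 100  93]
 [ 50  48  49  50  52  47  46  52  66  83  94 100 103 102  99 102]
 [ 49  48  57  60  67  55  48  51  51  56  73  93 101 101 104 131]
 [ 47  54  65  70  76  60  49  49  49  52  61  80  99 102 111 164]]
```

View pics/s4.png

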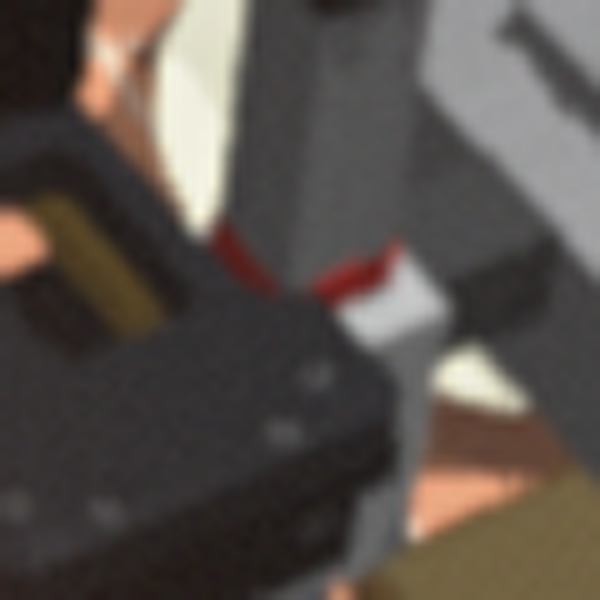

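The picture shows the red tape's lower edge now touching the sleeve's white top face at about (404,139). The gap has closed, with perhaps 1 mm of overlap. I'll hold, then close the lever in small steps while following it.

>>> carry_out --grip '[0, 0, 0, 0, 0]' --pt "0 0 0" --pt "0 0 0" --pt "0 0 0" --pt "0 0 0" --pt "0 0 0" --turn '[0, 0, 0, 0, 0]'

```text
t: 8.1
eef_pos: [512.9, -53.0, 241.6]
tcp_rot: [0.916, 1.571, -0.522]
ft_force: [4.2, -1.0, -5.3]
opening: 0.501
```

>>> carry_out --grip '[0.03, 0.06, 0.09, 0.12, 0.12]' --pt "0 0.0015 0" --pt "0 0.0015 0" --pt "0 0.0015 0" --pt "0 0.0015 0" --pt "0 0 0" --turn '[0, 0, 0, 0, 0]'

```text
t: 8.6
eef_pos: [515.7, -52.6, 241.5]
tcp_rot: [-1.581, 1.57, -3.02]
ft_force: [2.9, -2.2, -5.8]
opening: 0.443
```

```bash
python3 st.py
```

```text
t 8.6 tool-frame offset from grip-9 (mm) [-66.482   2.946   0.033] z 241.48078837805127 F xm,ym [ 2.573 -2.526] Fz -5.815879966972002 w 42.074562317700924 mom [-0.303 -0.232  0.088]
```

>>> carry_out --grip '[0.16, 0.2, 0.24, 0.28, 0.32]' --pt "0 0.002 0" --pt "0 0.002 0" --pt "0 0.002 0" --pt "0 0.002 0" --pt "0 0.002 0" --turn '[0, 0, 0, 0, 0]'

```text
t: 9.1
eef_pos: [520.1, -52.1, 241.5]
tcp_rot: [-1.506, 1.569, -2.944]
ft_force: [-7.5, -5.8, -3.3]
opening: 0.348
```

```bash
python3 st.py
```

```text
t 9.1 tool-frame offset from grip-9 (mm) [-66.47    7.35    0.094] z 241.45618099283212 F xm,ym [-8.211 -4.719] Fz -3.3260101490226712 w 33.06709747280454 mom [-0.962  1.052  0.303]
```

>>> carry_out --grip '[0.36, 0.4, 0.44, 0.5, 0.55]' --pt "0 0.001 0" --pt "0 0.001 0" --pt "0 0.001 0" --pt "0 0.001 0" --pt "0 0 0" --turn '[0, 0, 0, 0, 0]'

```text
t: 9.6
eef_pos: [523.5, -51.7, 241.6]
tcp_rot: [1.296, 1.569, -0.142]
ft_force: [4.8, -2.0, -9.0]
opening: 0.279
```

```bash
python3 st.py
```

```text
t 9.6 tool-frame offset from grip-9 (mm) [-66.614  10.906   0.113] z 241.62861850125563 F xm,ym [ 4.465 -2.656] Fz -9.000977320144436 w 26.461068221280865 mom [-0.365 -0.764  0.35 ]
```

>>> carry_out --grip '[0.7, 0.8, 0.8, 0.8, 0.8]' --pt "0 0 0" --pt "0 0 0" --pt "0 0 0" --pt "0 0 0" --pt "0 0 0" --turn '[0, 0, 0, 0, 0]'

```text
t: 10.1
eef_pos: [523.4, -51.6, 241.6]
tcp_rot: [1.331, 1.569, -0.107]
ft_force: [6.1, -2.3, -8.8]
opening: 0.279
```

>>> carry_out --grip '[0.8, 0.8, 0.8, 0.8, 0.8]' --pt "0 0.001 0" --pt "0 0 0" --pt "0 0 0" --pt "0 0 0" --pt "0 0 0" --turn '[0, 0, 0, 0, 0]'

```text
t: 10.6
eef_pos: [523.5, -51.7, 241.6]
tcp_rot: [1.079, 1.57, -0.359]
ft_force: [3.4, -4.2, -8.5]
opening: 0.278
```

```bash
python3 st.py
python3 - <<'E'
from h import *
a=cams.read_camera("scene");b=cams.read_camera("top")
x=cv2.resize(a[110:210,340:440],(400,400),interpolation=cv2.INTER_CUBIC);y=cv2.resize(b[220:320,190:290],(400,400),interpolation=cv2.INTER_CUBIC)
cv2.imwrite("pics/s5.png",np.hstack([x,y]))
r=a[132:148,400:414].astype(int);print(r[:,:,2]-(r[:,:,1]+r[:,:,0])//2);print(r[:,:,1])
E
```

```text
t 10.6 tool-frame offset from grip-9 (mm) [-66.625  10.865   0.102] z 241.6305213267029 F xm,ym [ 2.819 -4.644] Fz -8.495999770038123 w 26.433822609323936 mom [-0.533 -0.531  0.387]
[[ 1  1  0 -1  1  2  0  0  1  3  0  0  1 -1]
 [-1  1 -2  1 -1  0  0  0  6 17  6 -1  0  2]
 [ 2  0  0 -1  1  3  2  5 24 48 18  2  0  1]
 [ 0 -2  0  3 11 25 20 27 50 55 19  2  0  1]
 [ 0  4 10 30 47 61 56 62 57 33  8  0  1  2]
 [ 9 23 44 69 87 83 78 73 47 19  3 -1 -1  1]
 [40 60 82 83 83 76 65 45 23 11  1 -1 -2  0]
 [80 83 84 71 58 45 28 13  4  1  0 -2 -1 -2]
 [79 66 53 41 25 17  7  0 -2 -1 -1  0 -2 -1]
 [46 27 17 12  4  2  0 -3  0  0  0 -1 -1  0]
 [15  4  1  0 -1  0 -2 -1 -1  0 -1 -1  0  0]
 [ 1 -2 -2 -1 -2 -1  0  0 -1 -1  1  0  0  0]
 [ 1 -2 -1  0 -2 -1  0  0  1  1  1  1  1  1]
 [ 0  0  2  0  0  1 -1  1  0  0  0  1  1  3]
 [ 2  3  0  1  1  0  0 -2 -1  1  1  1  0  4]
 [-1  0  1 -1  0  1  0  0  0  1  1  0  2  7]]
[[ 80  84  86  85  80  82  84  83  82  79  75  74  74  73]
 [ 83  85  83  84  84  84  85  80  81  75  74  75  72  75]
 [ 84  83  83  83  83  81  83  79  76  74  80  75  74  74]
 [ 84  84  84  83  81  77  74  64  64  92 110  90  74  73]
 [ 83  83  81  77  70  61  51  43  64 125 154 122  88  72]
 [ 81  77  71  59  44  39  33  38  78 149 179 160 119  86]
 [ 71  60  47  36  34  38  46  68 115 165 191 189 159 113]
 [ 45  38  29  35  54  81 100 128 161 187 198 198 185 153]
 [ 37  45  58  75 110 141 158 176 190 195 196 196 192 172]
 [ 67  98 119 133 163 184 190 194 192 194 192 185 174 157]
 [119 152 172 169 184 193 194 191 188 183 172 156 137 118]
 [138 156 156 146 158 169 179 179 165 153 135 117 108  98]
 [ 83  91  88  80  89 109 132 141 123 114 104 101  98  94]
 [ 48  48  47  46  47  57  74  85  95 100 102 102 102 101]
 [ 46  45  47  46  48  47  45  58  80  96 102 102 103 132]
 [ 48  49  50  50  49  48  50  50  60  81  97 100 113 163]]
```

View pics/s5.png

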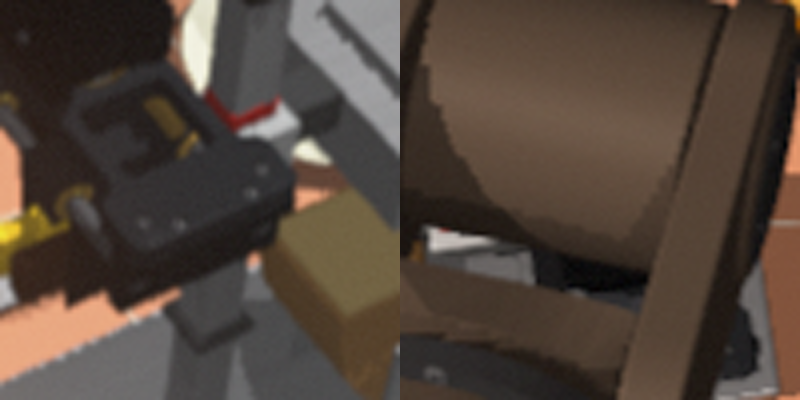

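The picture shows the sleeve still at the tape and the lever lying along the handle inside the grip. The opening is steady at 26.4 mm, which matches the closed pair, so I'll hand in.

```bash
python3 -c "
from cell import env
print(env.job_done()); s=env.state(); print(s['t'],s['eef_pos'],s['opening']*95)"
```

```text
the job is handed in; nothing more can be done
None
the job is handed in; nothing more can be done
```

I raised the heating head about 66.5 mm by its handle with the lever still open, held it at the red tape, then squeezed the lever shut. I handed the job in at about 10.7 s, still gripping handle and lever together. No verdict was reported.

**Last checks before hand-in:**
- **Head height:** the sleeve's top edge was level with the tape's lower edge in the scene camera, perhaps 1 mm above it. It had not moved since before the lever was squeezed, and the tool height was steady at 241.6 mm.
- **Lever:** the opening stayed at 26.4 mm with the gripper commanded well past that. The closed pair is nominally 27 mm, so the lever is on its stop. The open hold was at 47.8 mm, which I estimate at 0.35 rad on the lever.
- **Forces:** wrist forces stayed below about 12 N in the readings I took. I had no direct reading of the force on the handle or on the paddle.
- **Other objects:** the tool was never brought near the jars or the bottle, but I did not check them again in a final picture.

**Disagreements:**
- My tape height estimates ranged from 276 to 280 mm, so I settled the last few millimetres by eye on the gap closing.
- The contact readings suggest my estimate of the machine's position was about 1 mm off sideways. The gripper follow moves took that up.
- The arm blocked the top camera's last view, so it could not confirm the lever.
- A state read after hand-in returned nothing.

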